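# Third hand on a sliding box lid

### The arm

A 6-joint arm with a two-finger parallel gripper is mounted at the origin on the work surface; the furniture and walls round the work are solid. World frame = base frame: x ahead of the robot, y to its left, z up, the work surface at z = 0. Lengths are in mm, angles in rad, forces in N, time in s.
With the tool pointing down it reaches from about 350 to 775 mm from the base axis. Payload 7.3 kg.
Tool frame: the origin (TCP) lies midway between the tips of the shut fingers; the grasp point (between the pads) lies 19 mm behind it; z points along the fingers, y is the line along which they close (so a half turn about z gives the same grasp; the last joint's range is limited). The gripper opens to 92 mm and grips with 3 to 60 N. Pads are 19 mm wide; open, the fingers measure 130 mm over their backs; the gripper's body (75 mm by 190 mm) begins 47 mm behind the grasp point.
Start: joints at [-1.44, 0.342, 1.524, -0, 1.275, -0.146], TCP at [143.493, -505.029, 226.741] pointing down, gripper open.
Joint ranges: [-2.53, 2.53], [-0.77, 2.02], [0.04, 2.7], [-1, 4.14], [0.28, 2.66], [-3.11, 3.11]. Speed limits (rad/s): [2.57, 2.57, 3.14, 3.14, 3.14, 3.14].

### API

Orientations are given as [roll, pitch, yaw] about the fixed x, y, z axes, in that order (R = Rz(yaw) Ry(pitch) Rx(roll)).
In Python, from plant import get_obs, capture, camera_model, close_job, search_frame, regions_of, pinpoint gives the robot as it stands. The module is installed in compiled form; this text tells all that it offers.
- The arm moves only by the shell command python3 -m pendant 'ROWS'. ROWS is JSON, one flat list of numbers, 7 for each row, row after row: the shift along the tool's x, y, z in units of 30 mm (1.0 is 30 mm), then the turn, a rotation vector about the tool's x, y, z in units of 4 degrees (1.0 is 4 degrees), then the closure, from -1 (fully open) to 1 (shut), so that 0 is half open. In form: [dx, dy, dz, wx, wy, wz, gripper, dx, dy, dz, wx, wy, wz, gripper, ...]. A call has 1 to 12 rows; each row shifts and turns the commanded pose from where the row before left it, along the tool's axes as they then stand; what a row does not reach is not made up. A row lasts 1/10 s, in which the tool goes at most 50 mm and 8.59 degrees, less where a joint would pass 70% of its speed; a pose out of reach is approached as far as the arm can. A call with a number of a shift or a turn outside -1 to 1 is refused whole. A call with a gripper value outside its range is refused whole. The fingers move at their own pace and stop on an object; the grip force is fixed at half the most. Time passes only in rows, so rows that do not move let the fingers close. It gives the time, the measured TCP pose, the force, the opening and the grip force at its end, in the units of the state.
- get_obs(): the state, without advancing time (a new reading comes with each control period).
- capture(name): name is "scene" or "top" or "wrist"; returns the picture (420x560x3 uint8, red, green, blue); there is no depth.
- camera_model(name): a dict with "fov_y" (degrees; the focal length in pixels is half the picture's height over the tangent of half this angle, whatever the lens; pixels are square), "cx", "cy" (the principal point, pixels), "pose" (4x4, takes a point from camera to world coordinates). Camera axes: x right, y up, looking along -z (the intrinsics and any distortion apply to the point x, -y, -z); pixel columns grow to the right and rows downward; lengths in mm; the calibration is good to about 2 mm. The wrist camera is an equidistant fisheye: a pixel r from the principal point sees the ray r / f radians off the axis. A picture is of the moment at which its call begins: read the wrist's pose just before it. camera_model takes no time and is no camera call; for the wrist camera it gives the pose at the moment of the call.
- close_job(): hands the job in; it is judged then, once.
Trained networks look in the newest picture that a camera, given by its name, has taken for a name from the list of things; names that differ only in an ending like _2 or _b are one class to them, and where a whole thing is asked for, a point or a joint stands for the part that bears it (a point fixed in the world has none). Each returns a list of dicts, best first, with "score" (0 to 1); they miss things now and then, are a little off and sometimes report something else, mostly with a low value. They report only what shows in the picture. A call takes as long as a camera call.
- search_frame(camera, thing): "location" ([column, row] in pixels, amid what is visible of it).
- regions_of(camera, thing): "pixels" (420x560 bool, what is visible of it) and "location" ([column, row] in pixels, amid what is visible of it).
- pinpoint(camera, thing): "location" ([column, row] in pixels: a listed point, or the origin of a listed thing).
The state is a dict: "time": time; "joint_positions": joint angles; "dq": joint speeds; "tau": joint torques, N m; "tool_pos": TCP position; "tcp_rot": TCP orientation; "contact_force": force on the tool from outside, world axes, zero at the start; "moment": the same for the moment, N m; "grip_width": finger opening in mm; "finger_force": force on a finger pad.
Only numpy, scipy, OpenCV 4.12 (cv2) and the standard library are available. Lean on these libraries where they do the work, as an engineer would, in place of code of your own. Each camera call takes 0.05 s, during which the arm holds its last target. There are 200 camera calls.

### The job

Slide the lid of the wooden tea-light box shut until it meets the sprung stop bar at the far end, then keep pushing it gently against the bar with a steady 10 newtons or so (the bar gives way about 10 mm), so that I can screw the lid down. Never push the bar with more than 20 newtons, leave the egg cup, the shaker and the glass beside the box alone, and finish while still holding the lid pressed like this: do not let go.

Things in the scene. Friction and masses are not known exactly. Their poses are not given: they have to be found in the camera images.
- lid_box: Open-topped pale wooden box, fixed to the bench, holding three loose tea lights. 196 mm long (own x, from -88 to +108 mm), 124 mm wide (own y), side walls 58 mm high, end block at its +x end 68 mm high. Origin on the bench, at its underside. Own +x is the direction in which the lid slides shut, own z is up. The lid is captive in grooves along both long sides (1.5 mm side play, 2.5 mm play in height) and sticks out at the -x end when open.
- lid: The sliding lid, a plywood plate 165 mm long (own x), 112 mm wide (own y), 6 mm thick, 0.13 to 0.25 kg, loose in the box's grooves; only sliding friction of 0.5 to 2.5 N resists it. Origin at the centre of its underside, 45 mm above the bench; axes parallel to the box's. Its top face is 51 mm above the bench. It starts 40 to 75 mm short of the stop bar. Its front edge (+82.5 mm) touches the stop bar when its origin is at x = -10.5 mm in the box's frame.
- cleat (a point): Centre of the upright wooden cleat across the middle of the lid, by which the lid is moved: 14 mm thick (along the lid's x), 60 mm long (along y), 27 mm high, from 51 to 78 mm above the bench. This point is 64.5 mm above the bench, straight above the lid's origin. Its axes are the lid's: x is the closing direction.
- stop_face (a point): Middle of the stop bar's face as it stands unpressed, 72 mm along +x from the box's origin, 48 mm above the bench. Fixed to the box.
- stop_bar (a joint): The stop bar, a wooden bar 90 mm long (across the box), 8 mm thick, 13.5 mm high, on two spring pins before the end block. Value in m: 0 = unpressed, grows as the lid presses it along the box's +x, up to 0.018 at its end. The spring has no preload and gives 1 N per mm: 10 N at 0.010.
- egg_cup_mid (a point): Half-way up the white egg cup standing beside the box (49 mm wide, 62 mm high); loose, leave alone.
- shaker_mid (a point): Half-way up the small glass shaker with grey cap standing beside the box (44 mm wide, 90 mm high); loose, leave alone.
- glass_mid (a point): Half-way up the low stemmed glass with a gold rim, standing to the left of the box (117 mm wide, 151 mm high); loose, leave alone.

How it is judged (in metres and radians):
On the way:
1. the lid has been slid up to the stop bar and touches it (contact force between lid and stop_bar above 1 N), for 0.05 s.
At the end, for the whole second after the job is handed in: For the whole last second the robot touches the lid and keeps it at rest, flat in its grooves, pressed on the stop bar with 6 to 15 N (bar pushed in by about 6 to 15 mm) (contact force between lid and stop_bar between 6 and 15 N and contact force between any of the fingers, the arm and lid above 3 N and linear speed of lid below 0.01 m/s and angle between the x axis of lid and the x axis of lid_box, either way round below 0.06 rad and angle between lid's own z axis and vertical below 0.06 rad and x of cleat in the frame of lid_box above -0.0075 m); the arm keeps its last pose, push and grip.
It fails at once if the lid presses the stop bar with more than 20 N (contact force between lid and stop_bar above 20 N).
It fails at once if the egg cup beside the box is shifted by more than 20 mm (distance of egg_cup_mid from where it was at the start of the episode above 0.02 m).
It fails at once if the shaker beside the box is shifted by more than 20 mm (distance of shaker_mid from where it was at the start of the episode above 0.02 m).
It fails at once if the stemmed glass beside the box is shifted by more than 20 mm (distance of glass_mid from where it was at the start of the episode above 0.02 m).
It also fails if it takes over 40 s, if anything falls off the work surface, if the arm or the gripper's body presses on something with over 40 N, if the wrist force passes 120 N, or if a joint passes its speed limit or range.

## Working session

There is one attempt and no reset: what is moved stays moved. The work goes in short steps, Python scripts to look and compute and a shell command to move; the robot and the scene stay as the last step left them, time stands still between calls to the robot, and variables do not carry over. Pictures are saved under pics/ and viewed, at most 10 in all, crops included, and the job is handed in when it is done.

```bash
mkdir -p pics; cat > h.py <<'E'
import numpy as np, cv2
from plant import *
def ray(cam,px):
    m=camera_model(cam);P=np.array(m["pose"]);f=210/np.tan(np.radians(m["fov_y"]/2))
    u=(px[0]-m["cx"])/f;v=(px[1]-m["cy"])/f
    if cam=="wrist":
        r=np.hypot(u,v);s=np.sin(r)/max(r,1e-9);d=np.array([u*s,-v*s,-np.cos(r)])
    else: d=np.array([u,-v,-1.])
    return P[:3,3],P[:3,:3]@d
def atz(cam,px,z):
    o,d=ray(cam,px);return o+d*(z-o[2])/d[2]
def tri(obs):
    A=np.zeros((3,3));b=np.zeros(3)
    for o,d in obs:
        d=d/np.linalg.norm(d);M=np.eye(3)-np.outer(d,d);A+=M;b+=M@o
    return np.linalg.solve(A,b)
def save(cam,n): cv2.imwrite(f"pics/{n}.png",cv2.cvtColor(capture(cam),cv2.COLOR_RGB2BGR))
E
python3 - <<'E'
from h import *
np.set_printoptions(precision=1,suppress=True)
print({k:np.round(v,3) for k,v in get_obs().items()})
Z=dict(lid_box=0,lid=45,cleat=64.5,stop_face=48,egg_cup_mid=31,shaker_mid=45,glass_mid=75)
im=[]
for c in("scene","top"):
    m=camera_model(c);print(c,m.keys(),np.array(m["pose"])[:3,3],m.get("distortion"))
    a=capture(c);im.append(cv2.cvtColor(a,cv2.COLOR_RGB2BGR));cv2.imwrite(f"pics/{c}.png",im[-1])
    for t,z in Z.items():
        for r in pinpoint(c,t)[:2]: print(c,t,round(r["score"],2),np.array(r["location"]),atz(c,r["location"],z))
E
```

```text
{'time': np.float64(0.0), 'joint_positions': array([-1.4,  0.3,  1.5, -0. ,  1.3, -0.1]), 'dq': array([ 0.,  0.,  0.,  0., -0.,  0.]), 'tau': array([  0. , -43.1, -24.4,   0.1,   0.1,  -0. ]), 'tool_pos': array([ 143.4, -504.6,  226. ]), 'tcp_rot': array([-3.1, -0. ,  0.3]), 'contact_force': array([-0.4, -0.4,  0.9]), 'moment': array([ 0. , -0.1,  0. ]), 'finger_force': np.float64(0.0), 'grip_width': np.float64(91.698)}
scene dict_keys(['fov_y', 'cx', 'cy', 'pose']) [ 190.1 -518.1  720.7] None
scene lid_box 0.72 [282.9 214.5] [581.   95.3   0. ]
scene lid 0.78 [262.8 202.2] [538.6 115.8  45. ]
scene lid 0.61 [261.7 196.7] [546.  133.4  45. ]
scene cleat 0.87 [260.7 196.5] [534.1 116.4  64.5]
scene stop_face 0.57 [312.4 193. ] [652.4  78.7  48. ]
scene shaker_mid 0.67 [266.8 165.3] [616.5 228.9  45. ]
scene glass_mid 0.78 [226.5 154.4] [534.3 286.4  75. ]
top dict_keys(['fov_y', 'cx', 'cy', 'pose']) [498.   37.1 906. ] None
top lid 0.87 [239.7 241. ] [523.7 112.3  45. ]
top cleat 0.94 [240.5 238.9] [527.5 108.9  64.5]
top stop_face 0.83 [249.3 180.7] [652.4  89.6  48. ]
top stop_face 0.62 [187.7 196.7] [620.7 222.1  48. ]
top egg_cup_mid 0.89 [306.9 222.3] [561.4 -32.7  31. ]
top shaker_mid 0.83 [185.3 194.5] [626.  227.9  45. ]
top glass_mid 0.56 [144.1 235.7] [538. 306.  75.]
```

View pics/scene.png

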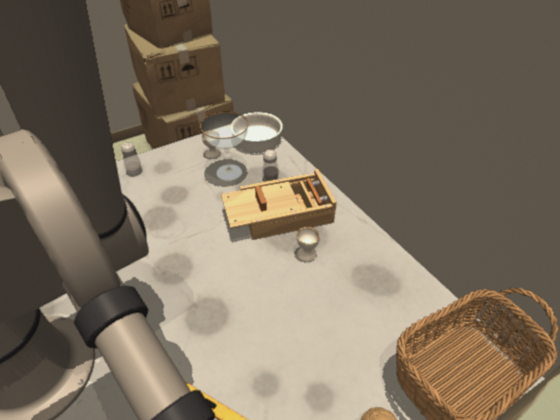

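View pics/top.png

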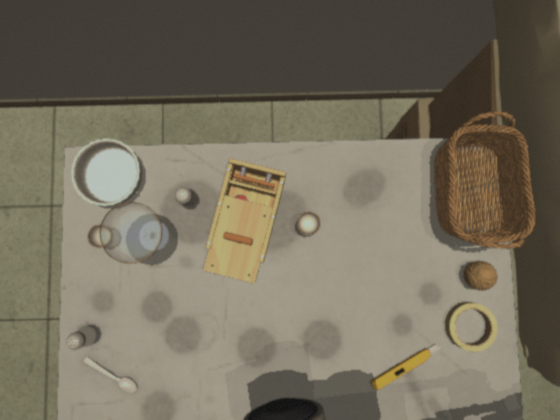

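The box lies ahead, with its lid handle near (239,239) in the top picture and its closing end up at (256,183). The egg cup is to the right at (307,222), and the shaker (186,195) and stemmed glass (135,233) are to the left. Next I measure the axis and the offsets.

```bash
python3 - <<'E'
from h import *
np.set_printoptions(precision=2,suppress=True)
a=capture("top")
def rect(t,z):
    for r in regions_of("top",t)[:1]:
        m=r["pixels"];ys,xs=np.nonzero(m)
        P=np.array([atz("top",(x,y),z)[:2] for x,y in zip(xs,ys)],np.float32)
        (c,s,an)=cv2.minAreaRect(P);w,v=np.linalg.eigh(np.cov(P.T));d=v[:,1]
        print(t,round(r["score"],2),len(xs),"mean",P.mean(0),"rect",c,s,an,"pca",np.degrees(np.arctan2(d[1],d[0])))
rect("lid",51);rect("cleat",78);rect("lid_box",58);rect("stop_bar",52)
cv2.imwrite("pics/crop.png",cv2.resize(cv2.cvtColor(a,cv2.COLOR_RGB2BGR)[150:290,160:330],None,fx=4,fy=4,interpolation=cv2.INTER_CUBIC))
# full axes
o=get_obs();print(o["tcp_rot"],o["tool_pos"])
E
```

```text
Traceback (most recent call last):
  File "h.py", line 11, in atz
    o,d=ray(cam,px);return o+d*(z-o[2])/d[2]
        ~~~^^^^^^^^
  File "h.py", line 4, in ray
    m=camera_model(cam);P=np.array(m["pose"]);f=210/np.tan(np.radians(m["fov_y"]/2))
ValueError: time passes only in moves, steps and waits
```

```bash
sed -i 's/^def ray/_M={}\ndef cm(c):\n    if c not in _M: _M[c]=camera_model(c)\n    return _M[c]\ndef ray/; s/m=camera_model(cam);/m=cm(cam);/' h.py
python3 - <<'E'
from h import *
np.set_printoptions(precision=2,suppress=True)
a=capture("top")
cv2.imwrite("pics/crop.png",cv2.resize(cv2.cvtColor(a,cv2.COLOR_RGB2BGR)[150:290,160:330],None,fx=4,fy=4,interpolation=cv2.INTER_CUBIC))
def rect(t,z):
    for r in regions_of("top",t)[:1]:
        m=r["pixels"];ys,xs=np.nonzero(m)
        P=np.array([atz("top",(x,y),z)[:2] for x,y in zip(xs,ys)],np.float32)
        (c,s,an)=cv2.minAreaRect(P);w,v=np.linalg.eigh(np.cov(P.T));d=v[:,1]
        print(t,round(r["score"],2),len(xs),"mean",P.mean(0),"rect",c,s,an,"pca",np.degrees(np.arctan2(d[1],d[0])))
rect("lid",51);rect("cleat",78);rect("lid_box",58);rect("stop_bar",52)
o=get_obs();print(o["tcp_rot"],o["tool_pos"],o["time"])
E
```

```text
lid 0.86 3907 mean [527.42 114.47] rect (528.91796875, 113.49237823486328) (110.8001937866211, 163.9693603515625) 74.80217742919922 pca 165.25237143394105
cleat 0.86 3931 mean [526.55 112.39] rect (528.3148193359375, 112.54226684570312) (107.06451416015625, 159.5958709716797) 74.92533874511719 pca 163.77922166707702
lid_box 0.77 2704 mean [626.61  84.01] rect (589.8592529296875, 95.34768676757812) (128.08665466308594, 196.58819580078125) 74.96070861816406 pca -179.43288603547978
stop_bar 0.47 201 mean [653.7   82.96] rect (655.8142700195312, 79.68527221679688) (90.41655731201172, 16.791698455810547) 74.5372085571289 pca 73.78822986473521
[3.14 0.   0.28] [ 143.5  -505.03  226.77] 1.15
```

View pics/crop.png

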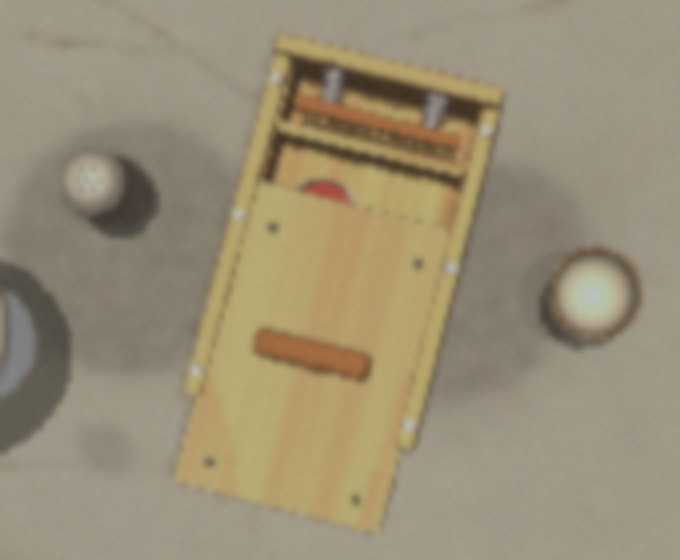

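```bash
python3 -m pendant '[0.75,-0.68,0,0,0,0,-1, 0.75,-0.68,0,0,0,0,-1, 0.75,-0.68,0,0,0,0,-1, 0.75,-0.68,0,0,0,0,-1, 0.75,-0.68,0,0,0,0,-1, 0.75,-0.68,0,0,0,0,-1, 0.75,-0.68,0,0,0,0,-1, 0.75,-0.68,0,0,0,0,-1, 0.75,-0.68,0,0,0,0,-1, 0.75,-0.68,0,0,0,0,-1, 0.75,-0.68,0,0,0,0,-1, 0.75,-0.68,0,0,0,0,-1]'
python3 -m pendant '[0.75,-0.68,0,0,0,0,-1, 0.75,-0.68,0,0,0,0,-1, 0.75,-0.68,0,0,0,0,-1, 0.75,-0.68,0,0,0,0,-1, 0.75,-0.68,0,0,0,0,-1, 0.75,-0.68,0,0,0,0,-1, 0.75,-0.68,0,0,0,0,-1, 0.75,-0.68,0,0,0,0,-1, 0.75,-0.68,0,0,0,0,-1, 0.75,-0.68,0,0,0,0,-1, 0.75,-0.68,0,0,0,0,-1, 0.75,-0.68,0,0,0,0,-1]'
python3 -m pendant '[0,0,0,0,0,-1,-1, 0,0,0,0,0,-1,-1, 0,0,0,0,0,-1,-1, 0,0,0,0,0,-1,-1, 0,0,0,0,0,-1,-1, 0,0,0,0,0,-1,-1, 0,0,0,0,0,-1,-1, 0,0,0,0,0,-1,-1, 0,0,0,0,0,-1,-1, 0,0,0,0,0,-1,-1, 0,0,0,0,0,-1,-1, 0,0,0,0,0,-1,-1]'
python3 -m pendant '[0,0,0,0,0,-1,-1, 0,0,0,0,0,-1,-1, 0,0,0,0,0,-0.7,-1, 0,0,0,0,0,0,-1]'
python3 - <<'E'
from h import *
np.set_printoptions(precision=2,suppress=True)
cm("wrist");save("wrist","w1")
for t,z in dict(cleat=64.5,lid=45,stop_face=48,lid_box=0).items():
    for r in pinpoint("wrist",t)[:2]: print(t,round(r["score"],2),np.array(r["location"]),atz("wrist",r["location"],z))
o=get_obs();print(o["time"],o["tool_pos"],o["tcp_rot"],o["contact_force"])
E
```

```text
time: 2.35
tool_pos: [336.8, -194.7, 226.9]
tcp_rot: [3.141, -0.0, 0.277]
contact_force: [-0.6, -0.9, 0.0]
grip_width: 91.8
finger_force: 0.0
time: 3.55
tool_pos: [529.7, 114.7, 226.7]
tcp_rot: [3.141, -0.0, 0.277]
contact_force: [0.6, -0.5, -0.8]
grip_width: 91.3
finger_force: 0.0
time: 4.75
tool_pos: [529.1, 113.5, 226.7]
tcp_rot: [3.142, 0.0, 1.117]
contact_force: [-0.2, -0.4, 0.4]
grip_width: 91.6
finger_force: 0.0
time: 5.15
tool_pos: [529.1, 113.5, 226.7]
tcp_rot: [-3.142, 0.0, 1.303]
contact_force: [0.1, 0.1, 0.7]
grip_width: 91.8
finger_force: 0.0
cleat 0.9 [279.6 193.5] [529.15 115.05  64.5 ]
lid 0.57 [278.5 189.3] [527.94 115.11  45.  ]
stop_face 0.77 [394.5 193.4] [651.31  78.3   48.  ]
5.4 [529.14 113.5  226.68] [3.14 0.   1.3 ] [0.2  0.45 0.04]
```

View pics/w1.png

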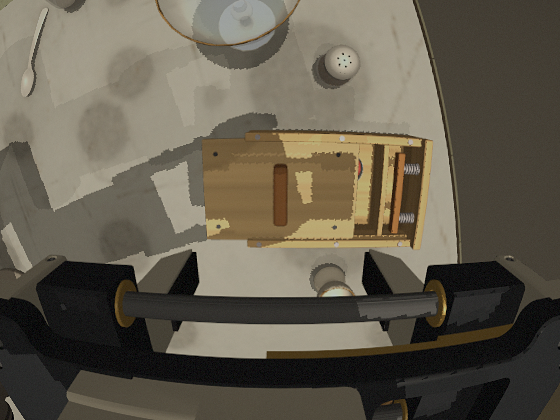

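```bash
python3 - <<'E'
from h import *
print(np.round(np.array(cm("wrist")["pose"]),2))
for c in("top","scene"):
    capture(c)
    for t,z in dict(glass_mid=75,shaker_mid=45).items():
        for r in pinpoint(c,t)[:2]: print(c,t,round(r["score"],2),atz(c,r["location"],z).round(0))
E
```

```text
[[ 9.6000e-01  2.5000e-01  8.0000e-02  5.5061e+02]
 [-2.7000e-01  9.2000e-01  2.9000e-01  1.9248e+02]
 [ 0.0000e+00 -3.0000e-01  9.5000e-01  3.8385e+02]
 [ 0.0000e+00  0.0000e+00  0.0000e+00  1.0000e+00]]
scene glass_mid 0.72 [534. 286.  75.]
scene shaker_mid 0.65 [622. 231.  45.]
```

The grasp lines up and the camera clears the 151 mm glass. Descending in two calls, slowing near the lid.

```bash
python3 -m pendant '[0,0,0.8,0,0,0,-1, 0,0,0.8,0,0,0,-1, 0,0,0.8,0,0,0,-1, 0,0,0.8,0,0,0,-1, 0,0,0.8,0,0,0,-1, 0,0,0.8,0,0,0,-1, 0,0,0.4,0,0,0,-1, 0,0,0.4,0,0,0,-1, 0,0,0,0,0,0,-1]'
python3 -m pendant '[0,0,0.03,0,0,0,0, 0,0,0.02,0,0,0,0, 0,0,0,0,0,0,1, 0,0,0,0,0,0,1, 0,0,0,0,0,0,1, 0,0,0,0,0,0,1, 0,0,0,0,0,0,1, 0,0,0,0,0,0,1, 0,0,0,0,0,0,1, 0,0,0,0,0,0,1, 0,0,0,0,0,0,1]'
```

```text
time: 6.6
tool_pos: [528.6, 113.4, 57.7]
tcp_rot: [-3.14, 0.001, 1.303]
contact_force: [-0.3, 0.6, 0.5]
grip_width: 91.7
finger_force: 0.0
time: 7.7
tool_pos: [529.1, 113.5, 57.2]
tcp_rot: [3.142, 0.0, 1.303]
contact_force: [-0.4, -0.3, 0.2]
grip_width: 13.7
finger_force: 30.0
```

Gripped: opening 13.7 mm, force 30 N. Now I slide it most of the way, with contact expected at about 45 mm.

```bash
python3 -m pendant '[0,0.1,0,0,0,0,1, 0,0.1,0,0,0,0,1, 0,0.1,0,0,0,0,1, 0,0.1,0,0,0,0,1, 0,0.1,0,0,0,0,1, 0,0.1,0,0,0,0,1, 0,0.1,0,0,0,0,1, 0,0.1,0,0,0,0,1, 0,0.1,0,0,0,0,1, 0,0.1,0,0,0,0,1, 0,0.1,0,0,0,0,1, 0,0,0,0,0,0,1]'
python3 - <<'E'
from h import *
np.set_printoptions(precision=2,suppress=True)
u=np.array([np.sin(1.303),-np.cos(1.303)])
cm("wrist");save("wrist","w2")
P={}
for t,z in dict(cleat=64.5,stop_face=48).items():
    for r in pinpoint("wrist",t)[:1]: P[t]=atz("wrist",r["location"],z);print(t,round(r["score"],2),r["location"],P[t])
o=get_obs();print((P["stop_face"]-P["cleat"])[:2]@u-82.5,(P["stop_face"]-o["tool_pos"])[:2]@u-82.5,o["tool_pos"],o["contact_force"],o["contact_force"][:2]@u)
E
```

```text
time: 8.9
tool_pos: [561.8, 104.5, 57.2]
tcp_rot: [3.14, -0.0, 1.303]
contact_force: [1.5, -0.5, -1.0]
grip_width: 13.9
finger_force: 30.0
cleat 0.89 [278.8, 272.9] [561.55 106.46  64.5 ]
stop_face 0.91 [426.7, 262.4] [647.81  78.13  48.  ]
8.185121188239577 7.895398719176399 [561.35 104.63  57.16] [ 1.22  0.32 -0.85] 1.0927166741164371
```

View pics/w2.png

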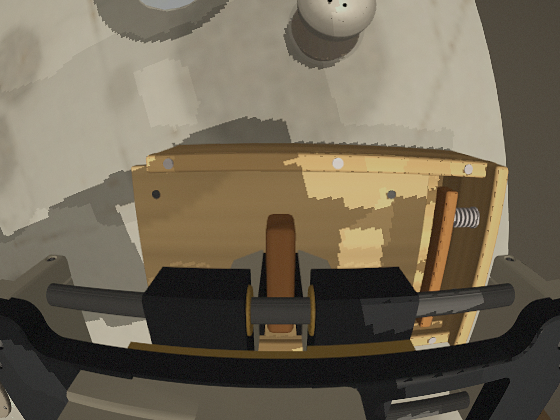

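The cleat is held between the fingers. The lid's front edge (about col 425) is about 8 mm short of the bar (about col 440). Now I creep forward and read the force.

```bash
cat > f.py <<'E'
from h import *
u=np.array([np.sin(1.303),-np.cos(1.303)]);F=[]
o=get_obs();F.append(o["contact_force"][:2]@u)
for i in range(4): capture("wrist");F.append(get_obs()["contact_force"][:2]@u)
print("t",o["time"],"along",round(float((o["tool_pos"][:2]-[529.1,113.5])@u),1),"F",np.mean(F).round(2),np.std(F).round(2),"Fz",o["contact_force"][2].round(1))
E
python3 f.py
python3 -m pendant '[0,0.1,0,0,0,0,1, 0,0.1,0,0,0,0,1, 0,0,0,0,0,0,1]' | tail -1; python3 f.py
python3 -m pendant '[0,0.1,0,0,0,0,1, 0,0,0,0,0,0,1]'| tail -1; python3 f.py
python3 -m pendant '[0,0.1,0,0,0,0,1, 0,0,0,0,0,0,1]'| tail -1; python3 f.py
```

```text
t 9.05 along 33.4 F 0.49 0.38 Fz -0.9
finger_force: 30.0
t 9.55 along 39.6 F 0.79 0.38 Fz -0.5
finger_force: 30.0
t 9.95 along 42.2 F -0.29 0.72 Fz -0.8
finger_force: 30.0
t 10.35 along 44.5 F -4.57 0.51 Fz 2.8
```

```bash
python3 -m pendant '[0,0.1,0,0,0,0,1, 0,0,0,0,0,0,1]' | tail -1; python3 f.py
python3 -m pendant '[0,0.07,0,0,0,0,1, 0,0,0,0,0,0,1]'| tail -1; python3 f.py
```

```text
finger_force: 30.0
t 10.75 along 47.0 F -6.98 0.42 Fz 4.6
finger_force: 30.0
t 11.15 along 48.2 F -9.98 0.36 Fz 6.4
```

```bash
python3 -m pendant '[0,0.05,0,0,0,0,1, 0,0,0,0,0,0,1, 0,0,0,0,0,0,1]'| tail -1; python3 f.py
python3 - <<'E'
from h import *
np.set_printoptions(precision=2,suppress=True)
a=cv2.cvtColor(capture("top"),cv2.COLOR_RGB2BGR)
for t in("lid","stop_face","cleat"):
    for r in pinpoint("top",t)[:1]: print(t,r["score"],atz("top",r["location"],dict(lid=45,stop_face=48,cleat=64.5)[t]))
w=cv2.cvtColor(capture("wrist"),cv2.COLOR_RGB2BGR)
cv2.imwrite("pics/w3.png",cv2.resize(w[150:380,340:540],None,fx=2.5,fy=2.5))
E
```

```text
finger_force: 30.0
t 11.65 along 49.1 F -12.12 0.47 Fz 7.8
```

View pics/w3.png

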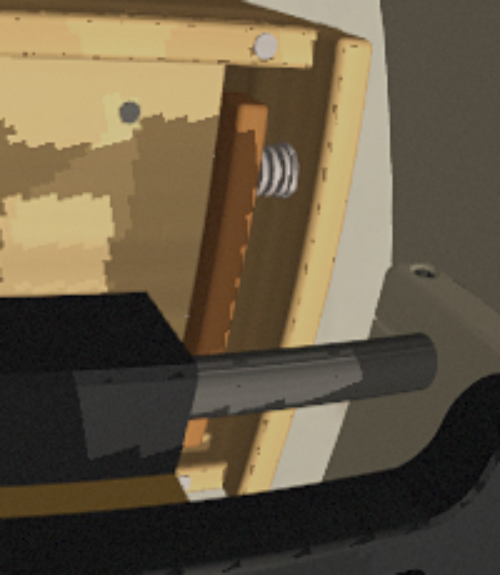

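The lid now sits on the bar and the spring is visibly shorter (about 16 px against 26 before). Travel suggests about 7.5 mm of compression. Part of the 12 N reading is groove friction, because the tool also presses down with about 8 N, so I ease the tool up slightly and advance a little.

```bash
python3 -m pendant '[0,0,-0.02,0,0,0,1, 0,0,-0.02,0,0,0,1, 0,0,0,0,0,0,1]'| tail -1; python3 f.py
python3 -m pendant '[0,0.04,0,0,0,0,1, 0,0,0,0,0,0,1, 0,0,0,0,0,0,1]'; python3 f.py
```

```text
finger_force: 30.0
t 12.4 along 49.4 F -7.98 0.26 Fz -0.1
time: 12.9
tool_pos: [577.8, 100.2, 57.5]
tcp_rot: [-3.136, 0.001, 1.303]
contact_force: [-8.3, 3.6, 0.2]
grip_width: 13.8
finger_force: 30.0
t 12.9 along 50.5 F -8.72 0.39 Fz 0.2
```

```bash
python3 -m pendant '[0,0.04,0,0,0,0,1, 0,0,0,0,0,0,1, 0,0,0,0,0,0,1, 0,0,0,0,0,0,1]'; python3 f.py
python3 - <<'E'
from h import *
cm("wrist");w=cv2.cvtColor(capture("wrist"),cv2.COLOR_RGB2BGR)
for r in pinpoint("wrist","stop_face")[:1]: print(r["score"],r["location"],atz("wrist",r["location"],48))
cv2.imwrite("pics/w4.png",w)
E
```

```text
time: 13.5
tool_pos: [578.7, 99.9, 57.5]
tcp_rot: [-3.136, 0.001, 1.303]
contact_force: [-9.0, 4.5, 2.0]
grip_width: 13.8
finger_force: 30.0
t 13.5 along 51.5 F -9.69 0.3 Fz 2.0
```

View pics/w4.png

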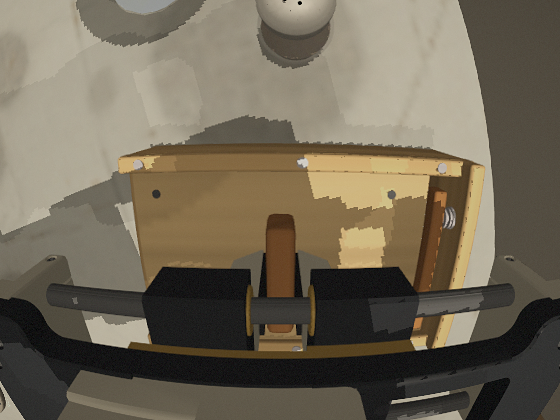

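The lid lies flat on the bar. Relative to its far end the spring has shortened by about 13 px, which is about 9.8 mm or 10 N and agrees with the force reading. I'm handing in while still holding.

```bash
python3 -c "
from plant import close_job
print(close_job())"
```

```text
the job is handed in; nothing more can be done
None
```

The lid is slid shut and held against the stop bar with roughly 10 N (bar in by about 10 mm, estimated from the wrist force and the spring's shortening in the picture); the gripper still holds the cleat, the job is handed in, and no verdict came back.

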